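Put the test acids away and show the touchstone to the camera

ROBOT

A 6-joint arm with a two-finger parallel gripper is mounted at the origin on the work surface. World frame = base frame: x ahead of the robot, y to its left, z up, the work surface at z = 0. Lengths are in m, angles in rad, forces in N, time in s.
With the tool pointing down it reaches from about 0.35 to 0.925 m from the base axis. Payload 6.4 kg.
Tool frame: the origin (TCP) lies at the very end of the fingers, on their centre line; the grasp point (between the pads) lies 19 mm behind it; y points along the fingers, x is the direction in which the jaws open and shut, and the axes are right-handed (so a half turn about y gives the same grasp; the last joint's range is limited). The gripper opens to 85 mm and grips with 20 to 120 N. Pads are 22 mm wide; open, the fingers measure 114 mm over their backs; the gripper's body (76 mm by 85 mm) begins 54 mm behind the grasp point. The pads swing forward as they close: fully open they stand 13 mm farther back than shut.
Start: joints at [-1.413, 0.245, 1.558, -0, 1.339, -0.174], TCP at [0.212, -0.615, 0.231] pointing down, gripper open.
Joint ranges: [-3.13, 3.13], [-1.02, 2.26], [0.13, 2.54], [-0.95, 4.09], [0.21, 2.88], [-2.74, 2.74]. Speed limits (rad/s): [2.57, 2.57, 3.14, 3.14, 3.14, 3.14].

INTERFACE

Orientations are given as a unit quaternion [x, y, z, w].
In Python, from bench import r gives the robot as it stands.
- The arm moves only by the shell command python3 -m creep 'ROWS'. ROWS is JSON, a list of rows, each an object of numbers: "fingers": the opening, from 0 (shut) to 1 (fully open); "dx", "dy", "dz": the shift along the tool's x, y, z in m; "spin": the turn about the tool's y in degrees. A call has 1 to 12 rows; each row shifts and turns the commanded pose from where the row before left it, along the tool's axes as they then stand; what a row does not reach is not made up. A row lasts 1/12 s, in which the tool goes at most 41.7 mm and 7.16 degrees, less where a joint would pass 70% of its speed; a pose out of reach is approached as far as the arm can. A call with a gripper value outside its range is refused whole. The fingers move at their own pace and stop on an object; the grip force is fixed at half the most. Time passes only in rows, so rows that do not move let the fingers close. It gives the time, the measured TCP pose, the force and the opening at its end, in the units of the state.
- r.get_state(): the state, without advancing time (a new reading comes with each control period).
- r.grab_frame(name): name is "side" or "top"; returns a dict with "frame" (384x512x3 uint8, red, green, blue), "z_map" (384x512 float32, m along the optical axis (not along the pixel's ray), 0 where there is no reading), "K" (3x3 intrinsics, pixels), "R" (3x3) and "t" (3): a world point X has camera coordinates R X + t. Camera axes: x right, y down, z forward; pixel columns grow to the right and rows downward; lengths in m; the calibration is good to about 2 mm. A picture is of the moment at which its call begins.
- r.job_done(): hands the job in, once; it reports no verdict.
The state is a dict: "clock": time; "joint_positions": joint angles; "dq": joint speeds; "tau": joint torques, N m; "ee_pos": TCP position; "orientation": TCP orientation; "contact_force": force on the tool from outside, world axes, zero at the start; "wrist_torque": the same for the moment, N m; "finger_gap": finger opening in m.
Only numpy, scipy, OpenCV 4.12 (cv2) and the standard library are available. Lean on these libraries where they do the work, as an engineer would, in place of code of your own. Each camera call takes 0.05 s, during which the arm holds its last target. There are 200 camera calls.

TASK

The gold test is finished: put the two acids that are still out back into the stand, fully down and upright, the strongest first (red cap into hole 4, then blue cap into hole 3; the holes are marked with one to four brass tacks). Then pick up the black touchstone and hold it level, streaks and frosted label facing up, with its frosted end (the end with the small corner notch) towards the inspection camera, so that the frosted patch is at the camera's focus, 12 cm straight out from the lens; finish while holding it there, still, clear of everything. Never tip or drop the bottles, do not drop the stone or bump the camera, and leave everything else on the bench where it is.

Things in the scene. Friction and masses are not known exactly. Their poses are not given: they have to be found in the camera images.
- bottle_red_centre (a point): Closed amber glass bottle of test acid, 70 g: straight body 31 mm across up to 54 mm, red screw cap 22 mm across, a red band on its paper label, 80 mm tall in all. The point is on its axis, half-way up (40 mm above its foot); z points to the cap. The strongest acid; it starts standing free on the bench and belongs in hole 4.
- bottle_blue_centre (a point): Closed amber glass bottle of test acid, 70 g: straight body 31 mm across up to 54 mm, blue screw cap 22 mm across, a blue band on its paper label, 80 mm tall in all. The point is on its axis, half-way up (40 mm above its foot); z points to the cap. It starts standing free on the bench and belongs in hole 3.
- bottle_yellow_centre (a point): Closed amber glass bottle of test acid, 70 g: straight body 31 mm across up to 54 mm, yellow screw cap 22 mm across, a yellow band on its paper label, 80 mm tall in all. The point is on its axis, half-way up (40 mm above its foot); z points to the cap. Already seated in hole 1; stays there.
- bottle_green_centre (a point): Closed amber glass bottle of test acid, 70 g: straight body 31 mm across up to 54 mm, green screw cap 22 mm across, a green band on its paper label, 80 mm tall in all. The point is on its axis, half-way up (40 mm above its foot); z points to the cap. Already seated in hole 2; stays there.
- rack: Acid stand, fixed to the bench: beech block 80 x 250 mm on two foot boards (90 mm wide), top 38 mm above the bench. One row of four round holes 34.5 mm across, 18 mm deep, flat floors, 55 mm apart: hole 1 at +y to hole 4 at -y, all 8 mm in +x of the middle. Origin on the bench under its middle; x away from the tacks.
- hole3 (a point): Mouth of hole 3: centre of the round hole, level with the top of the acid stand (38 mm above the bench); 3 brass tacks and a blue dot mark it on the side towards the robot. z up, +y along the row towards hole 1. A bottle that is home stands on the hole's floor, 18 mm below this point (its half-way point is then 22 mm above it).
- hole4 (a point): Mouth of hole 4: centre of the round hole, level with the top of the acid stand (38 mm above the bench); 4 brass tacks and a red dot mark it on the side towards the robot. z up, +y along the row towards hole 1. It is the end hole of the row, 55 mm in -y from hole 3.
- stone_centre (a point): Touchstone: black slab 80 x 32 x 12 mm, 80 g, lying flat on the bench, streaks up, in almost any direction. Point: the slab's centre, 6 mm above its underside. x runs along it towards the frosted end (grey patch, last 24 mm, three pencil strokes), z up. The (+x, -y) corner has a 7 x 7 mm notch. The plain end has a narrower, darker rubbed patch and no notch.
- stone_label (a point): Middle of the frosted patch on the touchstone's upper face: 28 mm in +x and 6 mm in +z from the slab's centre; axes as the slab's.
- stone_tail (a point): Middle of the touchstone's plain end face: 40 mm in -x from the slab's centre; axes as the slab's.
- focus (a point): Focus of the inspection camera: an empty point 130 mm above the bench, 120 mm straight out from the middle of the lens along its axis, which dips 35 degrees below level. Its x axis is level and points towards the camera stand, z up. The column stands 225 mm from this point in +x.
- lens (a point): Middle of the camera lens's front, 199 mm above the bench: white and black barrel, 46 mm across and ringed with small lamps at the front, clamped to a steel column 300 mm tall on a grey foot plate (150 x 140 x 14 mm, reaching 90 mm from the column towards the focus); all fixed. Axes as those of the focus.
- ring_clamp: Wooden ring clamp lying on the bench, 126 x 30 x 24 mm with a brass band round the middle; origin at the centre of its underside. Bystander.
- gold_ring: Gold finger ring lying flat, 22 mm across, 4 mm tall; origin at the centre of its underside. Bystander.
- loupe: Folding loupe, steel and black, about 58 x 26 x 18 mm; origin under the middle of its steel part. Bystander.
- tweezers: Steel tweezers, 150 mm long, 12 mm wide, 8 mm high; origin at its underside near the middle. Bystander.

How it is judged:
On the way, in this order (a step that is already met when the one before it is completed fails the run):
1. the red-capped bottle stands fully down in hole 4, upright and let go (horizontal distance between bottle_red_centre and hole4 below 0.006 m and z of bottle_red_centre in the frame of hole4 below 0.0255 m and angle between bottle_red_centre's own z axis and vertical below 0.12 rad and contact force between bottle_red and the fingers below 0.05 N), for 0.2 s.
2. the blue-capped bottle stands fully down in hole 3, upright and let go (horizontal distance between bottle_blue_centre and hole3 below 0.006 m and z of bottle_blue_centre in the frame of hole3 below 0.0255 m and angle between bottle_blue_centre's own z axis and vertical below 0.12 rad and contact force between bottle_blue and the fingers below 0.05 N), for 0.2 s.
At the end, for the whole second after the job is handed in: Red bottle in hole 4, blue in hole 3: upright, fully down (3 mm), let go, at rest. Touchstone held by the fingers alone, still, face up and level within 12 degrees, frosted end pointing to the camera stand within 23 degrees, middle of the frosted patch within 20 mm of the focus (all of step 1 and all of step 2 and linear speed of each of bottle_red, bottle_blue, stone below 0.02 m/s and distance between stone_label and focus below 0.02 m and angle between stone_centre's own z axis and vertical below 0.21 rad and angle between the x axis of stone_centre and the x axis of focus, either way round below 0.4 rad and x of stone_tail in the frame of focus below -0.03 m and contact force between stone and the fingers above 2 N and height (world z) of stone_centre above 0.09 m and contact force between stone and camera below 0.05 N); the arm keeps its last pose, push and grip.
It fails at once if an acid bottle is tipped more than about 30 degrees (angle between any of bottle_yellow_centre, bottle_green_centre, bottle_blue_centre, bottle_red_centre's own z axis and vertical above 0.52 rad).
It fails at once if an acid bottle or the touchstone is dropped (falls freely more than about 12 mm) ((contact force between bottle_red and the fingers below 0.01 N and linear speed of bottle_red above 0.5 m/s) or (contact force between bottle_blue and the fingers below 0.01 N and linear speed of bottle_blue above 0.5 m/s) or (contact force between stone and the fingers below 0.01 N and linear speed of stone above 0.5 m/s)).
It fails at once if the yellow or green bottle is moved out of its place (more than 10 mm) (distance of any of bottle_yellow_centre, bottle_green_centre from where it was at the start of the episode above 0.01 m).
It fails at once if the camera is bumped (more than 3 N) (contact force between camera and anything else above 3 N).
It fails at once if something else lying on the bench is moved more than 20 mm (distance of any of ring_clamp, gold_ring, loupe, tweezers from where it was at the start of the episode above 0.02 m).
It also fails if it takes over 64 s, if anything falls off the work surface, if the arm or the gripper's body presses on something with over 40 N, if the wrist force passes 120 N, or if a joint passes its speed limit or range.

## Working session

There is one attempt and no reset: what is moved stays moved. The work goes in short steps, Python scripts to look and compute and a shell command to move; the robot and the scene stay as the last step left them, time stands still between calls to the robot, and variables do not carry over. Pictures are saved under pics/ and viewed, about 8 in all and at most 12, crops included, and the job is handed in when it is done.

```bash
mkdir -p pics; ls
python3 - <<'E'
from bench import r
import cv2,numpy as np
s=r.get_state()
for k,v in s.items(): print(k,np.round(v,3))
for n in ["side","top"]:
    f=r.grab_frame(n); cv2.imwrite(f"pics/{n}0.png",cv2.resize(f["frame"][:,:,::-1],(800,600),interpolation=cv2.INTER_CUBIC)); np.savez(f"{n}0.npz",**f)
    print(n,f["K"].round(1).tolist(),f["R"].round(3).tolist(),f["t"].round(3).tolist(), (-f["R"].T@f["t"]).round(3))
E
```

```text
pics
clock 0.0
joint_positions [-1.413  0.246  1.559  0.     1.339 -0.174]
dq [-0.    -0.    -0.001  0.    -0.001  0.001]
tau [ 3.0000e-03 -4.2951e+01 -3.2613e+01  0.0000e+00  5.0000e-03  0.0000e+00]
ee_pos [ 0.212 -0.614  0.23 ]
orientation [-0.575  0.411 -0.41   0.576]
contact_force [-0.091 -0.107 -0.07 ]
wrist_torque [-0.007  0.039 -0.019]
finger_gap 0.085
side [[380.7, 0.0, 252.8], [0.0, 380.7, 195.5], [0.0, 0.0, 1.0]] [[-0.876, -0.483, 0.004], [-0.302, 0.542, -0.784], [0.377, -0.688, -0.62]] [0.496, 0.282, 0.804] [0.217 0.64  0.717]
top [[466.3, 0.0, 248.3], [0.0, 466.3, 193.3], [0.0, 0.0, 1.0]] [[0.025, -1.0, -0.004], [-0.992, -0.025, -0.123], [0.123, 0.007, -0.992]] [-0.02, 0.59, 1.227] [ 0.435 -0.013  1.29 ]
```

View pics/top0.png

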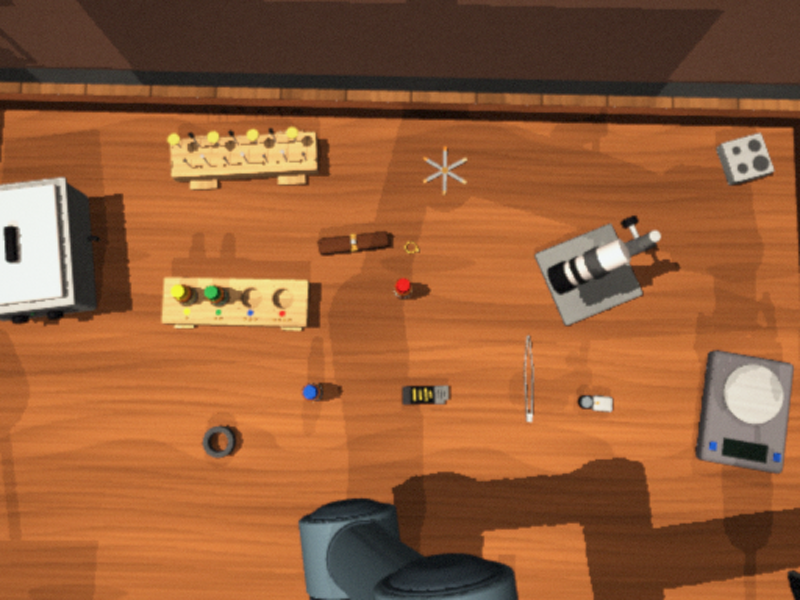

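View pics/side0.png

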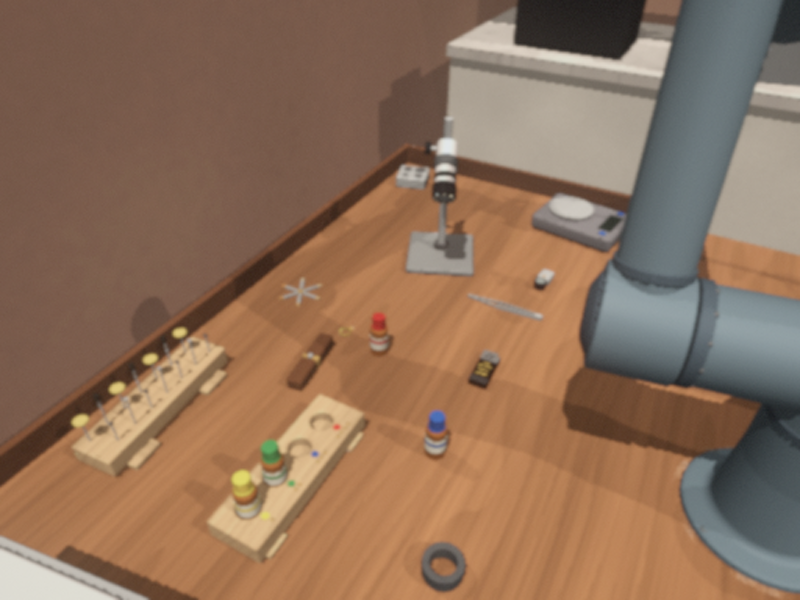

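The top view shows yellow and green at (180,292) and (212,293) in the stand. Holes 3 and 4 are at (252,297) and (283,298), red is at (403,286), blue at (311,392), the stone at (426,395) and the camera at (600,270). The side view agrees. Next I'll measure all of these.

```bash
cat > h.py <<'E'
import numpy as np,cv2
def ray(f,u,v):
    d=f["R"].T@np.linalg.inv(f["K"])@np.array([u,v,1.]); return -f["R"].T@f["t"],d/np.linalg.norm(d)
def plane(f,u,v,z):
    c,d=ray(f,u,v); return c+d*(z-c[2])/d[2]
def cross(rs):
    A=0;b=0
    for c,d in rs:
        P=np.eye(3)-np.outer(d,d);A=A+P;b=b+P@c
    return np.linalg.solve(A,b)
def blobs(f,name,lo=6):
    h=cv2.cvtColor(f["frame"],cv2.COLOR_RGB2HSV); H,S,V=[h[...,i].astype(int) for i in range(3)]
    m={'red':((H<4)|(H>175))&(S>200)&(V>110),'blue':(H>105)&(H<125)&(S>150)&(V>80),'green':(H>50)&(H<85)&(S>130)&(V>40),'yellow':(H>24)&(H<34)&(S>190)&(V>120),'wood':(H>12)&(H<24)&(S<150)&(V>120)}[name]
    n,l,st,c=cv2.connectedComponentsWithStats(m.astype(np.uint8))
    return sorted([(int(st[i,4]),c[i].round(1).tolist()) for i in range(1,n) if st[i,4]>=lo],reverse=True)[:6],l,m
E
python3 - <<'E'
from h import *
F={n:dict(np.load(n+"0.npz")) for n in("top","side")}
for n,f in F.items():
    for c in("red","blue","green","yellow"): 
        b=blobs(f,c,3)[0]; print(n,c,b)
t=F["top"]; pts=[]
# depth map based: heights
v,u=np.mgrid[0:384,0:512]; Z=t["z_map"]
P=np.stack([(u-t["K"][0,2])/t["K"][0,0]*Z,(v-t["K"][1,2])/t["K"][1,1]*Z,Z],-1); X=(P-t["t"])@t["R"]
np.save("X.npy",X)
print("bench z",np.median(X[240:250,300:330,2]))
m=(np.abs(X[...,2]-.038)<.006)&(u<210)&(v>165)&(v<225)&(u>90)
q=X[m][:,:2].astype(np.float32); r=cv2.minAreaRect(q*1000);print("rack",r, m.sum())
m=(np.abs(X[...,2]-.014)<.005)&(u>335)&(u<420)&(v>135)&(v<215)
print("plate",cv2.minAreaRect(X[m][:,:2].astype(np.float32)*1000),m.sum())
m=(X[...,2]>.06)&(u>335)&(u<440)&(v>130)&(v<215)
q=X[m]; i=np.argsort(q[:,2]); print("cam top pts",q[i[-3:]].round(3).tolist())
m=(np.abs(X[...,2]-.012)<.006)&(u>250)&(u<295)&(v>240)&(v<265)
print("stone",cv2.minAreaRect(X[m][:,:2].astype(np.float32)*1000),m.sum())
a=cv2.resize(t["frame"][235:270,245:300,::-1],(800,509),interpolation=cv2.INTER_CUBIC);
b=cv2.resize(t["frame"][135:215,330:430,::-1],(400,320),interpolation=cv2.INTER_CUBIC)
c=cv2.resize(F["side"]["frame"][65:185,250:310,::-1],(200,400),interpolation=cv2.INTER_CUBIC)
o=np.zeros((600,800,3),np.uint8); o[:255,:400]=cv2.resize(a,(400,255)); o[255:575,:400]=b; o[:400,420:620]=c
cv2.imwrite("pics/z1.png",o)
E
```

```text
top red [(60, [257.6, 182.5]), (3, [180.3, 200.3])]
top blue [(51, [198.3, 250.5]), (20, [496.5, 292.0]), (18, [455.7, 285.0]), (3, [159.7, 199.7])]
top green [(63, [135.2, 186.9]), (4, [139.5, 199.5])]
top yellow [(39, [114.3, 186.1])]
side red []
side blue []
side green []
side yellow []
bench z 0.0008354912231166196
rack ((584.8508911132812, 260.89874267578125), (80.41022491455078, 251.06312561035156), 0.2947375774383545) 2124
plate ((628.891845703125, -368.9037170410156), (192.65606689453125, 151.23809814453125), 23.546586990356445) 1674
cam top pts [[0.435, -0.013, 1.29], [0.435, -0.013, 1.29], [0.435, -0.013, 1.29]]
stone ((430.4876708984375, -69.08602905273438), (102.79366302490234, 51.606597900390625), 86.55445098876953) 347
```

View pics/z1.png

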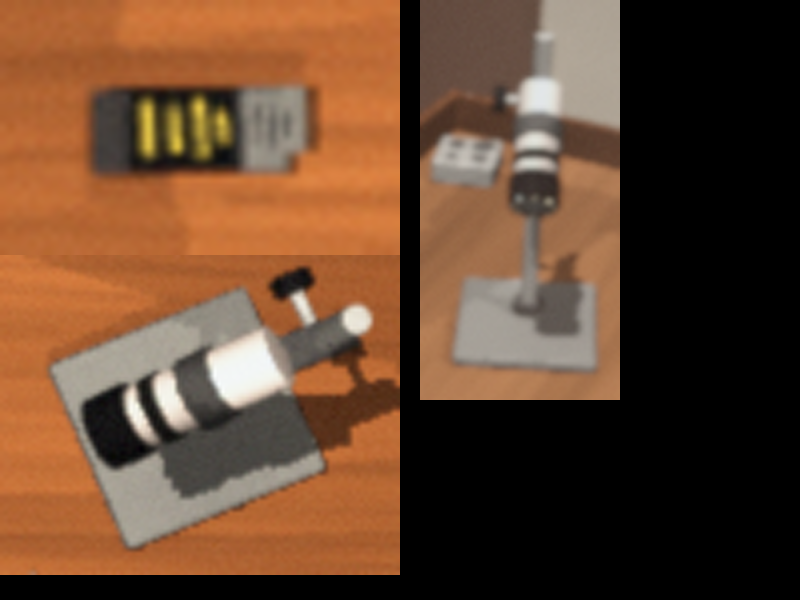

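The crop shows the frosted end with its notch at right/lower right, so the stone's x is about −y in the world. The foot plate's corners are at crop pixels (50,365), (245,290), (325,468) and (130,548). The barrel points left and slightly down, along the plate's axis.

Run:
```python
from h import *
t=dict(np.load("top0.npz")); s=dict(np.load("side0.npz")); X=np.load("X.npy")
print("rack orient from rect 0.3deg")
for n,(u,v),z in [("red",(257.6,182.5),.08),("blue",(198.3,250.5),.08),("green",(135.2,186.9),.1),("yellow",(114.3,186.1),.1)]:
    print(n,plane(t,u,v,z-.003).round(4)[:2],"depth med z",np.median(X[int(v)-1:int(v)+2,int(u)-1:int(u)+2,2]).round(4))
# side caps: saturated blobs inside small windows
h=cv2.cvtColor(s["frame"],cv2.COLOR_RGB2HSV)
for n,(u,v) in [("red",(242,206)),("blue",(279,270))]:
    w=h[v-14:v+14,u-12:u+12].astype(int)
    m=(((w[...,0]<5)|(w[...,0]>174))&(w[...,1]>170)) if n=="red" else ((w[...,0]>105)&(w[...,0]<128)&(w[...,1]>120))
    y,x=np.nonzero(m); c=(u-12+x.mean(),v-14+y.mean()); tt=dict(red=(257.6,182.5),blue=(198.3,250.5))[n]
    print(n,"side px",np.round(c,1),len(x),"2-view",cross([ray(t,*tt),ray(s,*c)]).round(4))
# foot plate
c=np.array([plane(t,330+a/4,135+(b-255)/4,.014)[:2] for a,b in [(50,365),(245,290),(325,468),(130,548)]])
print("plate corners",c.round(3).tolist(),"sides",[np.linalg.norm(c[i]-c[(i+1)%4]).round(4) for i in range(4)])
front=(c[0]+c[3])/2; back=(c[1]+c[2])/2; d=(back-front); d/=np.linalg.norm(d)
print("front",front,"dir",d,np.degrees(np.arctan2(d[1],d[0])),"focus",front-d*.135,"lens",front-d*(.135-.0983),"column",front+d*.09)
d2=c[1]-c[0]+c[2]-c[3];print("dir2",np.degrees(np.arctan2(d2[1],d2[0])))
# stone
h=cv2.cvtColor(t["frame"],cv2.COLOR_RGB2HSV).astype(int); R=(slice(238,268),slice(250,296))
w=h[R]; m=((w[...,1]<110)|(w[...,2]<60)|((w[...,0]>20)&(w[...,0]<35))).astype(np.uint8)
n,l,st,_=cv2.connectedComponentsWithStats(m); i=1+st[1:,4].argmax(); m=cv2.morphologyEx((l==i).astype(np.uint8),cv2.MORPH_CLOSE,np.ones((3,3)))
y,x=np.nonzero(m); p=np.array([plane(t,250+a+o,238+b+q,.012)[:2] for a,b in zip(x,y) for o in(-.5,.5) for q in(-.5,.5)],np.float32)*1000
print("stone",cv2.minAreaRect(p),len(x))
# barrel front: highest depth pts
v,u=np.mgrid[0:384,0:512]; k=(X[...,2]>.17)&(X[...,2]<.4)&(u>340)&(u<425)&(v>140)&(v<200); q=X[k]
print(len(q),"barrel extreme pt",q[np.argsort(q[:,:2]@d)[:8]].round(3).tolist()); 
top=q[q[:,2]>.285]; print("col top",top.mean(0),len(top))
from bench import r; from scipy.spatial.transform import Rotation as Ro
print(Ro.from_quat(r.get_state()["orientation"]).as_matrix().round(3))
```

```text
rack orient from rect 0.3deg
red [ 0.6147 -0.0289] depth med z 0.0811
blue [0.4334 0.1202] depth med z 0.0818
green [0.5924 0.2874] depth med z 0.1007
yellow [0.5931 0.3416] depth med z 0.1009
red side px [242.  205.4] 65 2-view [ 0.616  -0.029   0.0682]
blue side px [279.4 268.9] 71 2-view [0.4334 0.121  0.0692]
plate corners [[0.686, -0.264], [0.743, -0.4], [0.619, -0.454], [0.56, -0.319]] sides [np.float64(0.1472), np.float64(0.1351), np.float64(0.1468), np.float64(0.1376)]
front [ 0.62288842 -0.29160367] dir [ 0.39212212 -0.91991317] -66.91339158711904 focus [ 0.56995193 -0.16741539] lens [ 0.60849754 -0.25784285] column [ 0.65817941 -0.37439585]
dir2 -66.91339158711905
stone ((433.0640563964844, -73.29000854492188), (32.36309814453125, 79.01148986816406), 1.4503452777862549) 323
1237 barrel extreme pt [[0.603, -0.246, 0.219], [0.611, -0.243, 0.222], [0.598, -0.249, 0.217], [0.61, -0.244, 0.217], [0.605, -0.246, 0.218], [0.6, -0.248, 0.219], [0.596, -0.251, 0.217], [0.607, -0.246, 0.219]]
col top [ 0.65820943 -0.37079805  0.29862181] 59
[[ 0.326 -0.     0.945]
 [-0.945  0.002  0.326]
 [-0.002 -1.     0.   ]]
```

Measured positions:
- **Red:** (0.615, −0.029)
- **Blue:** (0.433, 0.121)
- **Hole 4:** about (0.593, 0.178)
- **Hole 3:** about (0.593, 0.233)
- **Stone:** (0.433, −0.073), x heading −88.5°
- **Focus:** about (0.570, −0.166), heading −66.9°; the plate, column and lens estimates agree

I'll turn the jaws to world X first. After that, tool x, y, z are +X, −Z and +Y.

```bash
python3 -m creep '[{"fingers":1,"spin":-7.1},{"spin":-7.1},{"spin":-7.1},{"spin":-7.1},{"spin":-7.1},{"spin":-7.1},{"spin":-7.1},{"spin":-7.1},{"spin":-7.1},{"spin":-7.1}]'
python3 -m creep '[{"dx":0.011,"dz":0.038},{"dx":0.011,"dz":0.038},{"dx":0.011,"dz":0.038},{"dx":0.011,"dz":0.038},{"dx":0.011,"dz":0.038},{"dx":0.011,"dz":0.038},{"dx":0.011,"dz":0.038},{"dx":0.011,"dz":0.038},{"dx":0.011,"dz":0.038},{"dx":0.011,"dz":0.038},{"dx":0.011,"dz":0.038},{"dx":0.011,"dz":0.038}]'
```

```text
invalid input
invalid input
```

```bash
python3 -m creep '[{"fingers":1,"dx":0,"dy":0,"dz":0,"spin":-7.1},{"fingers":1,"dx":0,"dy":0,"dz":0,"spin":-7.1},{"fingers":1,"dx":0,"dy":0,"dz":0,"spin":-7.1},{"fingers":1,"dx":0,"dy":0,"dz":0,"spin":-7.1},{"fingers":1,"dx":0,"dy":0,"dz":0,"spin":-7.1},{"fingers":1,"dx":0,"dy":0,"dz":0,"spin":-7.1},{"fingers":1,"dx":0,"dy":0,"dz":0,"spin":-7.1},{"fingers":1,"dx":0,"dy":0,"dz":0,"spin":-7.1},{"fingers":1,"dx":0,"dy":0,"dz":0,"spin":-7.1},{"fingers":1,"dx":0,"dy":0,"dz":0,"spin":-7.1}]'
```

```text
clock: 0.93
ee_pos: [0.2117, -0.6142, 0.2306]
orientation: [-0.707, -0.002, 0.002, 0.708]
contact_force: [-0.1, 0.3, 0.2]
finger_gap: 0.0856
```

```bash
python3 -m creep '[{"fingers":1,"dx":0.011,"dy":0,"dz":0.038,"spin":0},{"fingers":1,"dx":0.011,"dy":0,"dz":0.038,"spin":0},{"fingers":1,"dx":0.011,"dy":0,"dz":0.038,"spin":0},{"fingers":1,"dx":0.011,"dy":0,"dz":0.038,"spin":0},{"fingers":1,"dx":0.011,"dy":0,"dz":0.038,"spin":0},{"fingers":1,"dx":0.011,"dy":0,"dz":0.038,"spin":0},{"fingers":1,"dx":0.011,"dy":0,"dz":0.038,"spin":0},{"fingers":1,"dx":0.011,"dy":0,"dz":0.038,"spin":0},{"fingers":1,"dx":0.011,"dy":0,"dz":0.038,"spin":0},{"fingers":1,"dx":0.011,"dy":0,"dz":0.038,"spin":0},{"fingers":1,"dx":0.011,"dy":0,"dz":0.038,"spin":0},{"fingers":1,"dx":0.011,"dy":0,"dz":0.038,"spin":0}]'
```

```text
clock: 1.93
ee_pos: [0.3435, -0.1566, 0.231]
orientation: [-0.707, 0.0, -0.0, 0.707]
contact_force: [1.5, -0.7, -0.8]
finger_gap: 0.0854
```

```bash
python3 -m creep '[{"fingers":1,"dx":0.027,"dy":0.008,"dz":0.0127,"spin":0},{"fingers":1,"dx":0.027,"dy":0.008,"dz":0.0127,"spin":0},{"fingers":1,"dx":0.027,"dy":0.008,"dz":0.0127,"spin":0},{"fingers":1,"dx":0.027,"dy":0.008,"dz":0.0127,"spin":0},{"fingers":1,"dx":0.027,"dy":0.008,"dz":0.0127,"spin":0},{"fingers":1,"dx":0.027,"dy":0.008,"dz":0.0127,"spin":0},{"fingers":1,"dx":0.027,"dy":0.008,"dz":0.0127,"spin":0},{"fingers":1,"dx":0.027,"dy":0.008,"dz":0.0127,"spin":0},{"fingers":1,"dx":0.027,"dy":0.008,"dz":0.0127,"spin":0},{"fingers":1,"dx":0.027,"dy":0.008,"dz":0.0127,"spin":0},{"fingers":1,"dx":0,"dy":0,"dz":0,"spin":0},{"fingers":1,"dx":0,"dy":0,"dz":0,"spin":0}]'
python3 - <<'E'
from bench import r
import cv2,numpy as np
f=r.grab_frame("side"); cv2.imwrite("pics/s2.png",cv2.resize(f["frame"][:,:,::-1],(800,600),interpolation=cv2.INTER_CUBIC))
print(np.round(r.get_state()["ee_pos"],4),np.round(r.get_state()["joint_positions"],2))
E
```

```text
clock: 2.93
ee_pos: [0.6135, -0.0307, 0.1496]
orientation: [-0.707, 0.0, 0.002, 0.707]
contact_force: [0.1, -0.7, -0.3]
finger_gap: 0.0852
[ 0.6131 -0.0313  0.1504] [-0.24  0.25  1.71 -0.    1.19 -0.24]
```

View pics/s2.png

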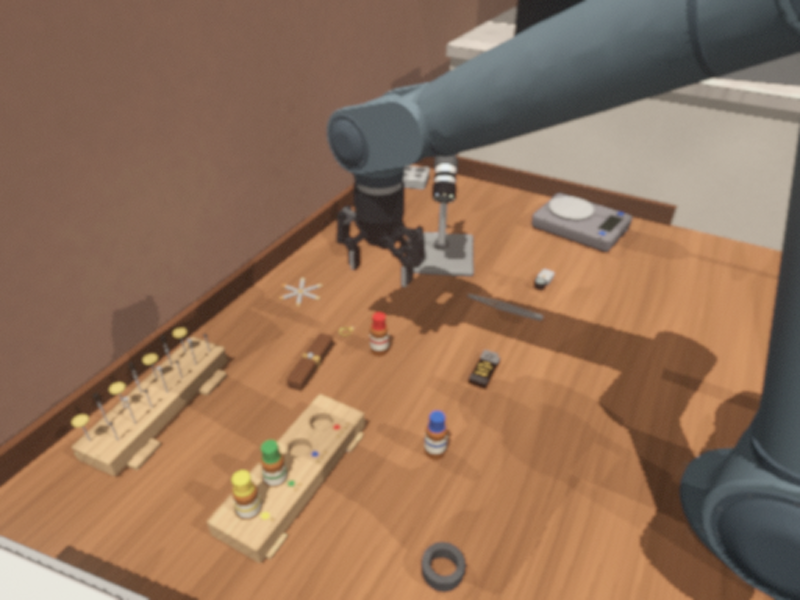

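The gripper is open directly over the red cap: fingertips at (353,265) and (405,280), cap at (379,320). Going down and gripping.

```bash
python3 -m creep '[{"fingers":1,"dx":0.002,"dy":0.03,"dz":0.002,"spin":0},{"fingers":1,"dx":0,"dy":0.03,"dz":0,"spin":0},{"fingers":1,"dx":0,"dy":0.03,"dz":0,"spin":0},{"fingers":1,"dx":0,"dy":0.02,"dz":0,"spin":0},{"fingers":1,"dx":0,"dy":0.01,"dz":0,"spin":0},{"fingers":0,"dx":0,"dy":0,"dz":0,"spin":0},{"fingers":0,"dx":0,"dy":0,"dz":0,"spin":0},{"fingers":0,"dx":0,"dy":0,"dz":0,"spin":0},{"fingers":0,"dx":0,"dy":0,"dz":0,"spin":0},{"fingers":0,"dx":0,"dy":0,"dz":0,"spin":0},{"fingers":0,"dx":0,"dy":0,"dz":0,"spin":0},{"fingers":0,"dx":0,"dy":0,"dz":0,"spin":0}]'
```

```text
clock: 3.98
ee_pos: [0.617, -0.0298, 0.0336]
orientation: [0.707, 0.001, 0.001, -0.707]
contact_force: [-2.2, -0.3, 7.2]
finger_gap: 0.029
```

```bash
python3 -m creep '[{"fingers":0,"dx":0,"dy":-0.01,"dz":0,"spin":0},{"fingers":0,"dx":0,"dy":-0.02,"dz":0,"spin":0},{"fingers":0,"dx":0,"dy":-0.03,"dz":0,"spin":0},{"fingers":0,"dx":0,"dy":-0.02,"dz":0.02,"spin":0},{"fingers":0,"dx":-0.004,"dy":0,"dz":0.03,"spin":0},{"fingers":0,"dx":-0.004,"dy":0,"dz":0.04,"spin":0},{"fingers":0,"dx":-0.004,"dy":0,"dz":0.04,"spin":0},{"fingers":0,"dx":-0.004,"dy":0,"dz":0.04,"spin":0},{"fingers":0,"dx":-0.004,"dy":0,"dz":0.025,"spin":0},{"fingers":0,"dx":-0.003,"dy":0,"dz":0.012,"spin":0},{"fingers":0,"dx":0,"dy":0,"dz":0,"spin":0},{"fingers":0,"dx":0,"dy":0,"dz":0,"spin":0}]'
cat > look.py <<'E'
import sys; from bench import r; from h import *
# cap of held bottle vs rack in top view. args: name, out, cap height guess
n=sys.argv[1]; zc=float(sys.argv[2]); f=r.grab_frame("top"); st=r.get_state()
print("tcp",np.round(st["ee_pos"],4),"gap",round(st["finger_gap"],4),"F",np.round(st["contact_force"],1))
b=blobs(f,n,4)[0]; print(b); print("cap@zc",[plane(f,*c,zc).round(4)[:2].tolist() for a,c in b[:2]])
s=r.grab_frame("side"); 
o=np.vstack([cv2.resize(s["frame"][225:345,120:280],(640,480))[:,:,::-1]]); 
if len(sys.argv)>3: cv2.imwrite(sys.argv[3],np.hstack([cv2.resize(f["frame"][160:230,90:210,::-1],(400,233),interpolation=2).repeat(1,0) if 0 else cv2.resize(f["frame"][160:230,90:210,::-1],(400,480),interpolation=2),cv2.resize(s["frame"][225:345,120:250,::-1],(400,480),interpolation=2)]))
E
python3 look.py red 0.145 pics/r3.png
```

```text
clock: 4.98
ee_pos: [0.5926, 0.1774, 0.1116]
orientation: [0.707, 0.001, -0.0, -0.707]
contact_force: [-0.2, -0.3, -0.9]
finger_gap: 0.0288
tcp [0.5929 0.1766 0.1116] gap 0.0288 F [ 0.4 -0.4 -0.7]
[]
cap@zc []
```

View pics/r3.png

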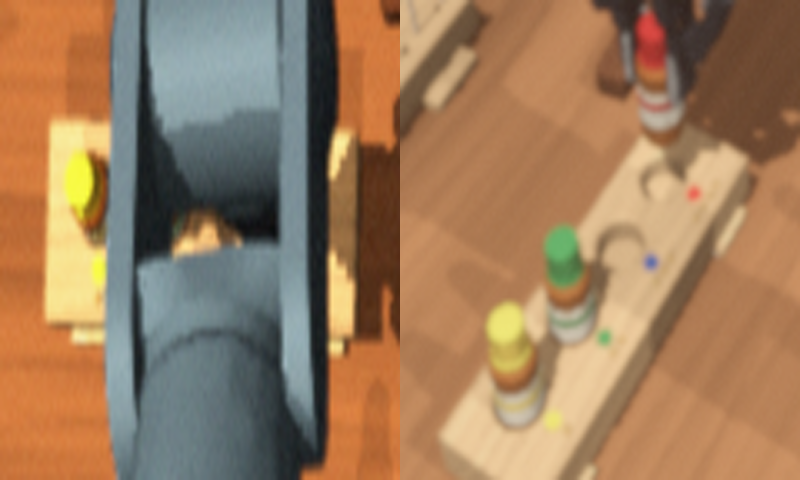

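The side view shows the red bottle upright in the jaws above hole 4; the hole mouth is at crop (663,182) and hole 3 is at (622,245). I'll check the alignment by projecting my estimates into the side view.

Run:
```python
from h import *
s=dict(np.load("side0.npz")); t=dict(np.load("top0.npz"))
def pj(f,X): p=f["K"]@(f["R"]@np.array(X)+f["t"]); return (p[:2]/p[2]).round(1)
print("hole4 proj",pj(s,[.593,.178,.038]),"hole3",pj(s,[.593,.233,.038]),"red cap ctr",pj(s,[.593,.177,.149]),"green cap",pj(s,[.593,.288,.09]))
print("px per 5mm x,y",pj(s,[.598,.178,.038]),pj(s,[.593,.183,.038]))
# top: hole3/4 dots
for n,c in(("hole3 dot",(159.7,199.7)),("hole4 dot",(180.3,200.3)),("green dot",(139.5,199.5))): print(n,plane(t,*c,.038).round(4))
# hole mouths in top frame: shadowed pixels inside windows; ellipse by contour
h=cv2.cvtColor(t["frame"],cv2.COLOR_RGB2HSV).astype(int)
for y in(.233,.178):
    u,v=pj(t,[.593,y,.038]).round().astype(int); print(y,pj(t,[.593,y,.038])); print(h[v-8:v+9,u-9:u+10,2])
```

```text
hole4 proj [205.8 268.6] hole3 [191.7 285.3] red cap ctr [202.3 233.7] green cap [173.2 288.1]
px per 5mm x,y [204.  267.8] [204.6 270.1]
hole3 dot [0.5669 0.2341 0.038 ]
hole4 dot [0.5667 0.1783 0.038 ]
green dot [0.5661 0.2887 0.038 ]
0.233 [160.6 190.1]
[[243 244 244 243 243 244 242 243 242 244 243 242 244 243 243 243 243 243
  243]
 [243 240 243 243 243 241 239 234 234 232 237 240 243 243 243 243 243 244
  244]
 [239 235 243 242 237 226 205 181 176 174 196 225 237 243 243 243 244 244
  244]
 [231 231 234 231 203 156 126 128 147 176 183 202 230 242 243 243 243 243
  244]
 [155 158 169 192 143 114 120 152 205 238 240 241 243 243 243 244 243 244
  244]
 [140 140 140 143 102 117 129 179 238 242 244 243 243 243 243 243 243 243
  244]
 [136 133 108  93  97 117 126 183 240 243 244 243 244 243 244 244 243 243
  243]
 [135 127  96  72  88 102 116 176 241 243 243 243 242 242 241 241 244 243
  244]
 [129 112  83  72  92  93 106 170 237 241 242 242 240 235 234 239 242 242
  243]
 [135 119  89  73  95  99 118 186 233 236 236 237 236 234 236 238 243 242
  244]
 [184 169 131  86  93 102 150 227
[... 1232 characters left out ...]
 231 236 236 234 235 235 236 234 238 242 243
  244]
 [243 236 175  96  92 103 157 231 234 235 234 234 235 233 234 238 242 244
  243]
 [243 238 207 117  93 101 150 214 234 234 234 233 235 233 235 239 244 243
  243]
 [243 242 231 147 100  94 106 168 230 235 234 233 231 234 237 242 243 243
  244]
 [243 243 238 206 151 112 104 142 213 230 229 229 228 232 239 243 243 243
  243]
 [243 242 243 238 221 173 145 134 166 212 221 227 230 236 242 242 243 243
  243]
 [244 243 242 240 241 230 218 198 192 196 215 236 241 242 244 244 244 244
  244]
 [242 244 240 235 242 243 242 242 239 240 237 243 242 244 243 243 242 243
  243]
 [243 244 242 241 243 243 243 244 242 240 235 241 243 243 242 243 242 242
  243]]
```

Hole 4 comes out at about (0.593, 0.179) from its mouth and dot, so I'll shift +1.5 mm in y and go down to the mouth.

```bash
python3 -m creep '[{"fingers":0,"dx":0,"dy":0.015,"dz":0.0015,"spin":0},{"fingers":0,"dx":0,"dy":0.015,"dz":0,"spin":0},{"fingers":0,"dx":0,"dy":0.006,"dz":0,"spin":0},{"fingers":0,"dx":0,"dy":0.003,"dz":0,"spin":0},{"fingers":0,"dx":0,"dy":0.003,"dz":0,"spin":0},{"fingers":0,"dx":0,"dy":0.003,"dz":0,"spin":0},{"fingers":0,"dx":0,"dy":0.002,"dz":0,"spin":0},{"fingers":0,"dx":0,"dy":0,"dz":0,"spin":0}]'
```

```text
clock: 5.75
ee_pos: [0.5931, 0.1785, 0.0647]
orientation: [-0.707, -0.0, -0.0, 0.707]
contact_force: [-0.8, 0.8, -0.8]
finger_gap: 0.029
```

```bash
python3 -m creep '[{"fingers":0,"dx":0,"dy":0.003,"dz":0,"spin":0},{"fingers":0,"dx":0,"dy":0.003,"dz":0,"spin":0},{"fingers":0,"dx":0,"dy":0.002,"dz":0,"spin":0},{"fingers":0,"dx":0,"dy":0.001,"dz":0,"spin":0},{"fingers":0,"dx":0,"dy":0,"dz":0,"spin":0}]'
```

```text
clock: 6.17
ee_pos: [0.593, 0.1788, 0.0552]
orientation: [0.707, 0.0, 0.0, -0.707]
contact_force: [2.4, -0.8, -1.6]
finger_gap: 0.029
```

```bash
python3 -m creep '[{"fingers":0,"dx":0,"dy":0.001,"dz":0,"spin":0},{"fingers":0,"dx":0,"dy":0.001,"dz":0,"spin":0},{"fingers":0,"dx":0,"dy":0.001,"dz":0,"spin":0},{"fingers":0,"dx":0,"dy":0,"dz":0,"spin":0}]'
```

```text
clock: 6.5
ee_pos: [0.5932, 0.179, 0.0536]
orientation: [0.707, 0.0, 0.0, -0.707]
contact_force: [-0.9, -2.8, 6.4]
finger_gap: 0.0285
```

The bottle touched down at exactly the expected height. Releasing and rising.

```bash
python3 -m creep '[{"fingers":1,"dx":0,"dy":0,"dz":0,"spin":0},{"fingers":1,"dx":0,"dy":0,"dz":0,"spin":0},{"fingers":1,"dx":0,"dy":0,"dz":0,"spin":0},{"fingers":1,"dx":0,"dy":0,"dz":0,"spin":0},{"fingers":1,"dx":0,"dy":-0.01,"dz":0,"spin":0},{"fingers":1,"dx":0,"dy":-0.02,"dz":0,"spin":0},{"fingers":1,"dx":0,"dy":-0.03,"dz":0,"spin":0},{"fingers":1,"dx":0,"dy":-0.03,"dz":0,"spin":0},{"fingers":1,"dx":0,"dy":-0.01,"dz":0,"spin":0}]'
python3 -m creep '[{"fingers":1,"dx":-0.016,"dy":0,"dz":-0.006,"spin":0},{"fingers":1,"dx":-0.032,"dy":0,"dz":-0.012,"spin":0},{"fingers":1,"dx":-0.032,"dy":0,"dz":-0.012,"spin":0},{"fingers":1,"dx":-0.032,"dy":0,"dz":-0.012,"spin":0},{"fingers":1,"dx":-0.032,"dy":0,"dz":-0.012,"spin":0},{"fingers":1,"dx":-0.016,"dy":0,"dz":-0.004,"spin":0},{"fingers":1,"dx":0,"dy":0,"dz":0,"spin":0}]'
python3 - <<'E'
from bench import r
from h import *
for n in("top","side"):
    f=r.grab_frame(n); np.savez(n+"1.npz",**f)
    h=cv2.cvtColor(f["frame"],cv2.COLOR_RGB2HSV).astype(int); 
    u0,v0,u1,v1=(165,170,200,200) if n=="top" else (185,225,225,275)
    w=h[v0:v1,u0:u1]; y,x=np.nonzero(((w[...,0]<5)|(w[...,0]>174))&(w[...,1]>150)&(w[...,2]>90)); print(n,len(x),(u0+x.mean(),v0+y.mean()) if len(x) else 0)
    if n=="top" and len(x): print(plane(f,u0+x.mean(),v0+y.mean(),.097).round(4))
    if n=="side": cv2.imwrite("pics/s4.png",cv2.resize(f["frame"][190:350,110:320,::-1],(788,600),interpolation=2))
E
```

```text
clock: 7.25
ee_pos: [0.5952, 0.1794, 0.1582]
orientation: [-0.707, -0.003, -0.003, 0.707]
contact_force: [1.0, 0.6, 2.2]
finger_gap: 0.0857
clock: 7.83
ee_pos: [0.4293, 0.1206, 0.1514]
orientation: [0.707, -0.001, -0.001, -0.707]
contact_force: [-0.0, -0.8, -0.7]
finger_gap: 0.0855
top 61 (np.float64(177.44262295081967), np.float64(188.55737704918033))
[0.5908 0.178  0.097 ]
side 102 (np.float64(203.97058823529412), np.float64(254.15686274509804))
```

View pics/s4.png

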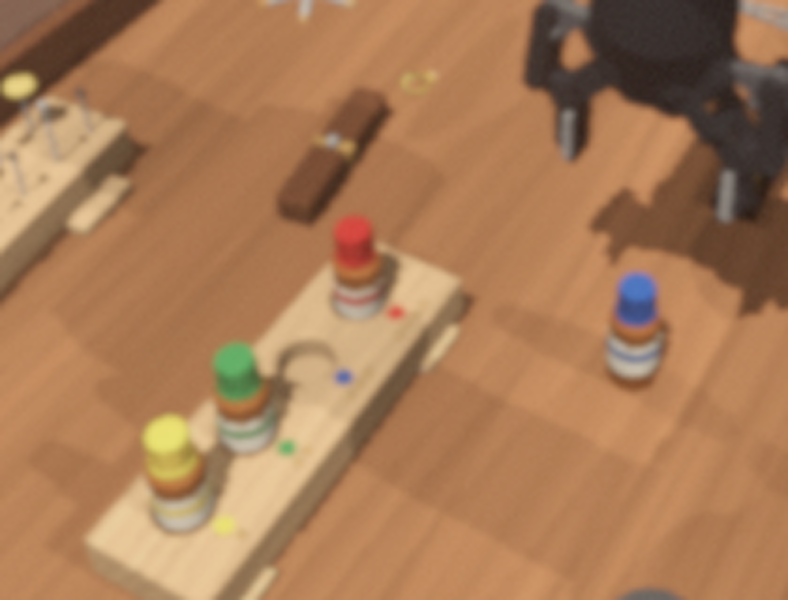

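Red is fully down and upright in hole 4, level with green and yellow; its cap measures (0.591, 0.178). The gripper is over blue. Taking blue.

```bash
python3 -m creep '[{"fingers":1,"dx":0.003,"dy":0.03,"dz":0,"spin":0},{"fingers":1,"dx":0,"dy":0.03,"dz":0,"spin":0},{"fingers":1,"dx":0,"dy":0.03,"dz":0,"spin":0},{"fingers":1,"dx":0,"dy":0.02,"dz":0,"spin":0},{"fingers":1,"dx":0,"dy":0.009,"dz":0,"spin":0},{"fingers":0,"dx":0,"dy":0,"dz":0,"spin":0},{"fingers":0,"dx":0,"dy":0,"dz":0,"spin":0},{"fingers":0,"dx":0,"dy":0,"dz":0,"spin":0},{"fingers":0,"dx":0,"dy":0,"dz":0,"spin":0},{"fingers":0,"dx":0,"dy":0,"dz":0,"spin":0},{"fingers":0,"dx":0,"dy":0,"dz":0,"spin":0},{"fingers":0,"dx":0,"dy":0,"dz":0,"spin":0}]'
```

```text
clock: 8.93
ee_pos: [0.4367, 0.1211, 0.0349]
orientation: [-0.707, -0.001, -0.001, 0.707]
contact_force: [-1.8, 0.3, 5.9]
finger_gap: 0.0289
```

```bash
python3 -m creep '[{"fingers":0,"dx":0,"dy":-0.015,"dz":0,"spin":0},{"fingers":0,"dx":0,"dy":-0.03,"dz":0,"spin":0},{"fingers":0,"dx":0,"dy":-0.035,"dz":0.01,"spin":0},{"fingers":0,"dx":0.012,"dy":-0.035,"dz":0.02,"spin":0},{"fingers":0,"dx":0.03,"dy":0,"dz":0.025,"spin":0},{"fingers":0,"dx":0.035,"dy":0,"dz":0.025,"spin":0},{"fingers":0,"dx":0.035,"dy":0,"dz":0.02,"spin":0},{"fingers":0,"dx":0.03,"dy":0,"dz":0.008,"spin":0},{"fingers":0,"dx":0.014,"dy":0,"dz":0.004,"spin":0},{"fingers":0,"dx":0,"dy":0,"dz":0,"spin":0},{"fingers":0,"dx":0,"dy":0,"dz":0,"spin":0}]'
python3 - <<'E'
from bench import r
from h import *
f=r.grab_frame("side"); print(np.round(r.get_state()["ee_pos"],4))
h=cv2.cvtColor(f["frame"],cv2.COLOR_RGB2HSV).astype(int); u0,v0,u1,v1=170,225,215,275; w=h[v0:v1,u0:u1]
m=((w[...,0]>105)&(w[...,0]<128)&(w[...,1]>120)).astype(np.uint8); n,l,st,c=cv2.connectedComponentsWithStats(m); i=1+st[1:,4].argmax(); print(st[i,4],c[i]+[u0,v0])
T=r.get_state()["ee_pos"]; z=T[2]-.0349+.069
p=f["K"]@(f["R"]@np.array([T[0],T[1],z])+f["t"]); print("pred cap",p[:2]/p[2])
E
```

```text
clock: 9.85
ee_pos: [0.5904, 0.2321, 0.1481]
orientation: [0.707, 0.0, -0.0, -0.707]
contact_force: [-0.2, -0.4, 0.4]
finger_gap: 0.0292
[0.5896 0.2318 0.1479]
85 [183.74117647 238.88235294]
pred cap [186.47742226 239.1644949 ]
```

Run:
```python
from bench import r
from h import *
f=r.grab_frame("side"); cv2.imwrite("pics/s5.png",cv2.resize(f["frame"][215:325,140:250,::-1],(600,600),interpolation=2))
```

```text
(no output)
```

View pics/s5.png

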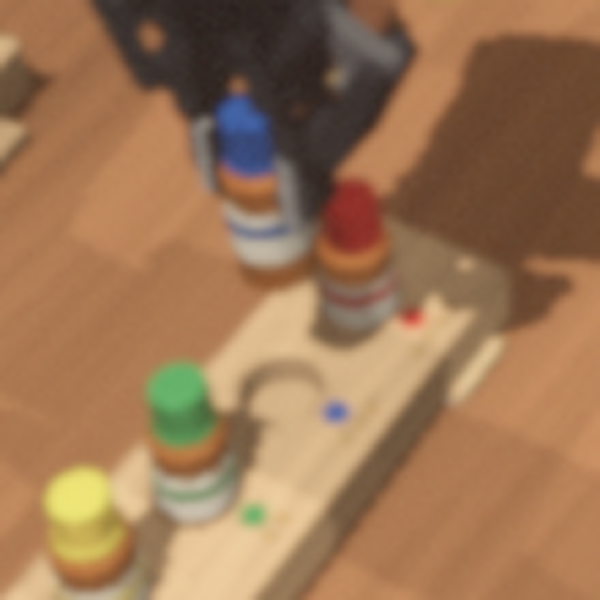

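Blue hangs upright above hole 3: the cap is at crop (245,135) and the mouth at (283,395). The mask centroid was polluted by the dark gripper; the cap read by eye is within 2 px of prediction. Going down to the mouth.

```bash
python3 -m creep '[{"fingers":0,"dx":0.003,"dy":0.015,"dz":0.0015,"spin":0},{"fingers":0,"dx":0,"dy":0.02,"dz":0,"spin":0},{"fingers":0,"dx":0,"dy":0.02,"dz":0,"spin":0},{"fingers":0,"dx":0,"dy":0.012,"dz":0,"spin":0},{"fingers":0,"dx":0,"dy":0.004,"dz":0,"spin":0},{"fingers":0,"dx":0,"dy":0.003,"dz":0,"spin":0},{"fingers":0,"dx":0,"dy":0.003,"dz":0,"spin":0},{"fingers":0,"dx":0,"dy":0.003,"dz":0,"spin":0},{"fingers":0,"dx":0,"dy":0,"dz":0,"spin":0}]'
```

```text
clock: 10.7
ee_pos: [0.5945, 0.2338, 0.0709]
orientation: [-0.707, -0.001, -0.001, 0.707]
contact_force: [-3.5, -1.5, 7.6]
finger_gap: 0.0287
```

Contact came at the rim, with force toward −x. I'll back off 4 mm, shift −2 mm in x and retry.

```bash
python3 -m creep '[{"fingers":0,"dx":0,"dy":-0.006,"dz":0,"spin":0},{"fingers":0,"dx":-0.002,"dy":0,"dz":-0.0005,"spin":0},{"fingers":0,"dx":0,"dy":0.003,"dz":0,"spin":0},{"fingers":0,"dx":0,"dy":0.003,"dz":0,"spin":0},{"fingers":0,"dx":0,"dy":0.002,"dz":0,"spin":0},{"fingers":0,"dx":0,"dy":0,"dz":0,"spin":0}]'
```

```text
clock: 11.2
ee_pos: [0.593, 0.2337, 0.071]
orientation: [-0.707, -0.001, -0.0, 0.707]
contact_force: [-8.2, -0.8, 24.3]
finger_gap: 0.0288
```

```bash
python3 -m creep '[{"fingers":0,"dx":0,"dy":-0.01,"dz":0,"spin":0},{"fingers":0,"dx":0,"dy":-0.01,"dz":0,"spin":0},{"fingers":0,"dx":0,"dy":0,"dz":0,"spin":0},{"fingers":0,"dx":0,"dy":0,"dz":0,"spin":0}]'
python3 - <<'E'
from bench import r
from h import *
f=r.grab_frame("side"); s=r.get_state(); T=s["ee_pos"]; print(np.round(T,4),np.round(s["wrist_torque"],3),np.round(s["contact_force"],2))
pj=lambda X:(lambda p:p[:2]/p[2])(f["K"]@(f["R"]@np.array(X)+f["t"]))
o=f["frame"][225:315,150:240,::-1].copy(); k=6.667; o=cv2.resize(o,(600,600),interpolation=2)
D=lambda X:tuple(((pj(X)-[150,225]+.5)*k).round().astype(int).tolist())
z0=T[2]-.0349
for z in(0,.054): # predicted foot / body circle outlines, 31 mm
    cv2.polylines(o,[np.array([D([T[0]+.0155*np.cos(a),T[1]+.0155*np.sin(a),z0+z]) for a in np.linspace(0,6.28,40)])],True,(0,255,0),1)
cv2.line(o,D([T[0],T[1],z0]),D([T[0],T[1],z0+.08]),(255,255,0),1)
for y in(.234,.179): cv2.polylines(o,[np.array([D([.593+.01725*np.cos(a),y+.01725*np.sin(a),.038]) for a in np.linspace(0,6.28,40)])],True,(255,0,255),1)
cv2.imwrite("pics/s6.png",o)
E
```

```text
clock: 11.53
ee_pos: [0.5916, 0.2331, 0.0862]
orientation: [-0.707, -0.0, -0.0, 0.707]
contact_force: [-0.8, 0.4, -1.6]
finger_gap: 0.0289
[0.5911 0.2329 0.0854] [-0.057  0.057  0.023] [-0.01  0.77 -1.08]
```

View pics/s6.png

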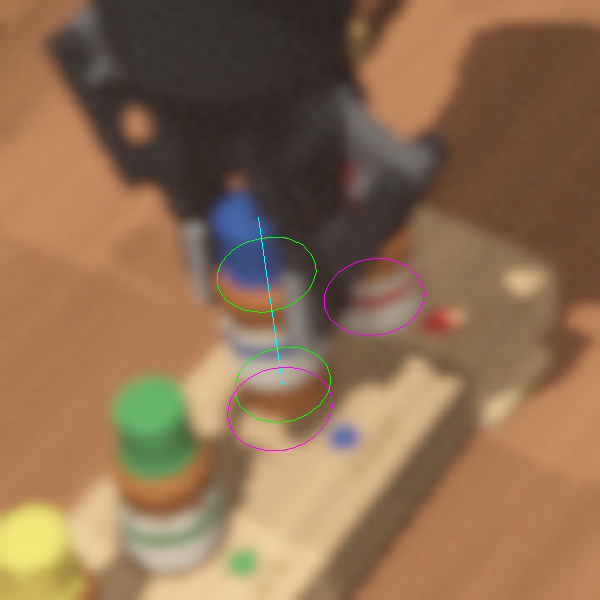

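The green outline predicted from the grip fits the foot, but the cap at (240,240) sits about 3 px left of its predicted place. So the bottle is tilted about 6° in the grip and will not enter. I'll set it down on free bench, let it right itself, and grip again.

```bash
python3 -m creep '[{"fingers":0,"dx":0,"dy":-0.02,"dz":0,"spin":0},{"fingers":0,"dx":-0.02,"dy":0,"dz":0,"spin":0},{"fingers":0,"dx":-0.03,"dy":0,"dz":0,"spin":0},{"fingers":0,"dx":-0.03,"dy":0,"dz":-0.01,"spin":0},{"fingers":0,"dx":-0.03,"dy":0,"dz":-0.015,"spin":0},{"fingers":0,"dx":-0.02,"dy":0.01,"dz":-0.01,"spin":0},{"fingers":0,"dx":0,"dy":0.02,"dz":0,"spin":0},{"fingers":0,"dx":0,"dy":0.02,"dz":0,"spin":0},{"fingers":0,"dx":0,"dy":0.01,"dz":0,"spin":0},{"fingers":0,"dx":0,"dy":0.003,"dz":0,"spin":0},{"fingers":0,"dx":0,"dy":0.002,"dz":0,"spin":0},{"fingers":0,"dx":0,"dy":0,"dz":0,"spin":0}]'
```

```text
clock: 12.58
ee_pos: [0.4618, 0.1981, 0.041]
orientation: [-0.707, -0.0, 0.0, 0.707]
contact_force: [0.2, -0.5, -0.4]
finger_gap: 0.0289
```

```bash
python3 -m creep '[{"fingers":0,"dx":0,"dy":0.0015,"dz":0,"spin":0},{"fingers":0,"dx":0,"dy":0.0015,"dz":0,"spin":0},{"fingers":0,"dx":0,"dy":0.0015,"dz":0,"spin":0},{"fingers":0,"dx":0,"dy":0,"dz":0,"spin":0}]'
```

```text
clock: 12.92
ee_pos: [0.4615, 0.1981, 0.0366]
orientation: [-0.707, -0.0, -0.0, 0.707]
contact_force: [0.6, -0.0, -0.4]
finger_gap: 0.0289
```

```bash
python3 -m creep '[{"fingers":0,"dx":0,"dy":0.001,"dz":0,"spin":0},{"fingers":0,"dx":0,"dy":0.001,"dz":0,"spin":0},{"fingers":0,"dx":0,"dy":0.001,"dz":0,"spin":0},{"fingers":0,"dx":0,"dy":0,"dz":0,"spin":0}]'
```

```text
clock: 13.25
ee_pos: [0.4618, 0.1982, 0.0349]
orientation: [-0.707, 0.0, 0.0, 0.707]
contact_force: [-4.7, -0.6, 11.7]
finger_gap: 0.0291
```

```bash
python3 -m creep '[{"fingers":0.5,"dx":0,"dy":0,"dz":0,"spin":0},{"fingers":0.5,"dx":0,"dy":0,"dz":0,"spin":0},{"fingers":1,"dx":0,"dy":0,"dz":0,"spin":0},{"fingers":1,"dx":0,"dy":0,"dz":0,"spin":0},{"fingers":1,"dx":0,"dy":0,"dz":0,"spin":0},{"fingers":1,"dx":0,"dy":-0.03,"dz":0,"spin":0},{"fingers":1,"dx":0,"dy":-0.03,"dz":0,"spin":0},{"fingers":1,"dx":0,"dy":-0.03,"dz":0,"spin":0},{"fingers":1,"dx":0,"dy":-0.03,"dz":0,"spin":0},{"fingers":1,"dx":0,"dy":0,"dz":0,"spin":0}]'
python3 - <<'E'
from bench import r
from h import *
s=dict(np.load("side0.npz")); P=[]
for n,win in(("top",(150,215,200,262)),("side",(190,270,300,384))):
    f=r.grab_frame(n); h=cv2.cvtColor(f["frame"],cv2.COLOR_RGB2HSV).astype(int); u0,v0,u1,v1=win; w=h[v0:v1,u0:u1]
    m=((w[...,0]>105)&(w[...,0]<125)&(w[...,1]>140)&(w[...,2]>80)).astype(np.uint8); k,l,st,c=cv2.connectedComponentsWithStats(m)
    for i in range(1,k):
        if st[i,4]>8: print(n,st[i],c[i]+[u0,v0],plane(f,*(c[i]+[u0,v0]),.069 if n=="side" else .077).round(4))
    if n=="side": cv2.imwrite("pics/s7.png",cv2.resize(f["frame"][215:345,160:310,::-1],(690,600),interpolation=2))
print(np.round(r.get_state()["ee_pos"],4))
E
```

```text
clock: 14.08
ee_pos: [0.4654, 0.1988, 0.1601]
orientation: [-0.706, -0.004, -0.004, 0.708]
contact_force: [0.9, -0.6, 0.6]
finger_gap: 0.085
side [60 15  6  6 33] [252.42424242 287.57575758] [0.4608 0.1943 0.069 ]
[0.4622 0.1982 0.1548]
```

View pics/s7.png

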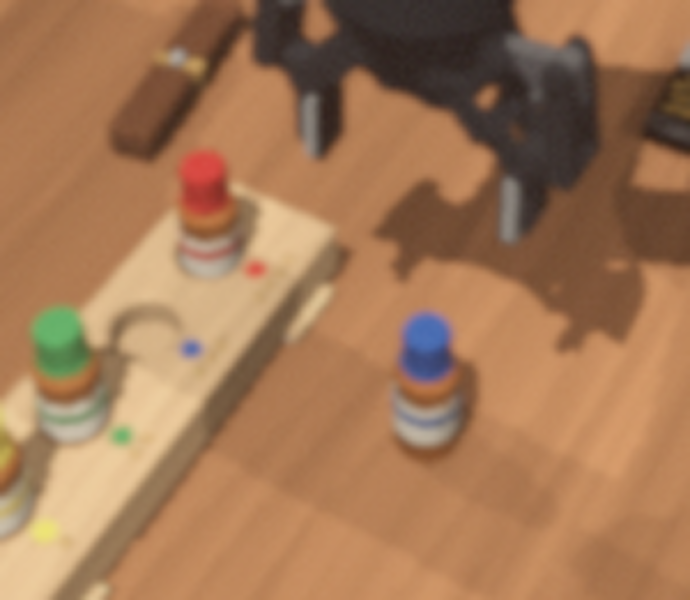

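Blue stands upright on the bench at crop (427,348), about (0.461, 0.198), and the jaws are centred on it. Gripping again.

```bash
python3 -m creep '[{"fingers":1,"dx":-0.0005,"dy":0.03,"dz":0,"spin":0},{"fingers":1,"dx":0,"dy":0.03,"dz":0,"spin":0},{"fingers":1,"dx":0,"dy":0.03,"dz":0,"spin":0},{"fingers":1,"dx":0,"dy":0.02,"dz":0,"spin":0},{"fingers":1,"dx":0,"dy":0.01,"dz":0,"spin":0},{"fingers":1,"dx":0,"dy":0,"dz":0,"spin":0},{"fingers":0,"dx":0,"dy":0,"dz":0,"spin":0},{"fingers":0,"dx":0,"dy":0,"dz":0,"spin":0},{"fingers":0,"dx":0,"dy":0,"dz":0,"spin":0},{"fingers":0,"dx":0,"dy":0,"dz":0,"spin":0},{"fingers":0,"dx":0,"dy":0,"dz":0,"spin":0},{"fingers":0,"dx":0,"dy":0,"dz":0,"spin":0}]'
```

```text
clock: 15.18
ee_pos: [0.4615, 0.1983, 0.0348]
orientation: [-0.707, -0.0, -0.0, 0.707]
contact_force: [-2.3, 0.1, 6.2]
finger_gap: 0.0291
```

```bash
python3 -m creep '[{"fingers":0,"dx":0,"dy":-0.01,"dz":0,"spin":0},{"fingers":0,"dx":0,"dy":-0.03,"dz":0.01,"spin":0},{"fingers":0,"dx":0,"dy":-0.03,"dz":0.015,"spin":0},{"fingers":0,"dx":0.02,"dy":-0.01,"dz":0.01,"spin":0},{"fingers":0,"dx":0.03,"dy":0,"dz":0.0005,"spin":0},{"fingers":0,"dx":0.03,"dy":0,"dz":0,"spin":0},{"fingers":0,"dx":0.03,"dy":0,"dz":0,"spin":0},{"fingers":0,"dx":0.015,"dy":0,"dz":0,"spin":0},{"fingers":0,"dx":0.0065,"dy":0,"dz":0,"spin":0},{"fingers":0,"dx":0,"dy":0,"dz":0,"spin":0},{"fingers":0,"dx":0,"dy":0,"dz":0,"spin":0}]'
python3 - <<'E'
from bench import r
from h import *
f=r.grab_frame("side"); s=r.get_state(); T=s["ee_pos"]; print(np.round(T,4))
pj=lambda X:(lambda p:p[:2]/p[2])(f["K"]@(f["R"]@np.array(X)+f["t"]))
h=cv2.cvtColor(f["frame"],cv2.COLOR_RGB2HSV).astype(int); u0,v0,u1,v1=170,230,210,275; w=h[v0:v1,u0:u1]
m=((w[...,0]>105)&(w[...,0]<125)&(w[...,1]>140)&(w[...,2]>80)).astype(np.uint8); k,l,st,c=cv2.connectedComponentsWithStats(m); i=1+st[1:,4].argmax()
print("cap",st[i],c[i]+[u0,v0],"pred cap ctr/top",pj([T[0],T[1],T[2]+.034]),pj([T[0],T[1],T[2]+.045]))
E
```

```text
clock: 16.1
ee_pos: [0.5916, 0.2336, 0.1135]
orientation: [0.707, -0.0, -0.0, -0.707]
contact_force: [0.5, -0.5, -0.2]
finger_gap: 0.029
[0.5912 0.2336 0.1133]
cap [11 16  7  7 35] [183.94285714 249.31428571] pred cap ctr/top [187.09843214 251.60173145] [186.53626408 247.81870784]
```

The cap again reads 3 px off. I'll use the side camera's depth to get the bottle's surface by height, with the seated red bottle as reference.

Run:
```python
from bench import r
from h import *
f=r.grab_frame("side"); T=r.get_state()["ee_pos"]; Z=f["z_map"]; v,u=np.mgrid[0:384,0:512]; K=f["K"]
X=(np.stack([(u-K[0,2])/K[0,0]*Z,(v-K[1,2])/K[1,1]*Z,Z],-1)-f["t"])@f["R"]
cam=-f["R"].T@f["t"]
def sl(name,c,z0):
    d=np.hypot(X[...,0]-c[0],X[...,1]-c[1]); 
    for a in np.arange(0,.08,.01):
        R=.0155 if a<.054 else .011
        m=(d<.026)&(X[...,2]>z0+a)&(X[...,2]<z0+a+.01)&(Z>0)
        q=X[m]; 
        if len(q)<4: continue
        print(name,round(a+.005,3),len(q),"med xy",np.median(q[:,:2],0).round(4)-np.round(c,4),"x rng",(np.percentile(q[:,0],[5,95])-c[0]).round(4),"y",(np.percentile(q[:,1],[5,95])-c[1]).round(4))
sl("blue",T[:2],T[2]-.0349); sl("green",np.array([.593,.288]),.02)
o=f["frame"][220:300,150:230,::-1].copy(); k=7.5; o=cv2.resize(o,(600,600),interpolation=2)
pj=lambda X:(lambda p:p[:2]/p[2])(K@(f["R"]@np.array(X)+f["t"]))
D=lambda X:tuple(((pj(X)-[150,220]+.5)*k).round().astype(int).tolist())
z0=T[2]-.0349
for z,R in((0,.0155),(.054,.0155),(.08,.011)): cv2.polylines(o,[np.array([D([T[0]+R*np.cos(a),T[1]+R*np.sin(a),z0+z]) for a in np.linspace(0,6.28,40)])],True,(0,255,0),1)
cv2.imwrite("pics/s8.png",o)
```

```text
blue 0.005 36 med xy [-0.0122  0.0121] x rng [-0.0174  0.0027] y [-0.0034  0.0162]
blue 0.015 47 med xy [-0.0126  0.0123] x rng [-0.0174  0.003 ] y [-0.0032  0.0164]
blue 0.025 43 med xy [-0.0109  0.0122] x rng [-0.0166  0.0043] y [-0.001   0.0169]
blue 0.035 40 med xy [-0.0092  0.0144] x rng [-0.018  0.006] y [0.0071 0.017 ]
blue 0.045 64 med xy [-0.0067  0.0116] x rng [-0.0225  0.0187] y [0.0071 0.0165]
blue 0.055 81 med xy [-0.0064  0.011 ] x rng [-0.0228  0.0175] y [0.0066 0.0158]
blue 0.065 71 med xy [-0.004   0.0098] x rng [-0.0213  0.0185] y [0.0053 0.0123]
blue 0.075 73 med xy [0.0061 0.0089] x rng [-0.0184  0.0184] y [-0.0056  0.012 ]
green 0.005 4 med xy [ 0.0057 -0.0023] x rng [-0.0044  0.0153] y [-0.0154  0.0109]
green 0.015 173 med xy [-0.0099  0.0092] x rng [-0.0229  0.019 ] y [-0.0219  0.0226]
green 0.025 62 med xy [-0.0093  0.0102] x rng [-0.0165  0.0134] y [-0.0183  0.0182]
green 0.035 47 med xy [-0.0106  0.0121] x rng [-0.015   0.0045] y [-0.0049  0.0171]
green 0.045 54 med xy [-0.0101  0.0109] x rng [-0.0145  0.0075] y [-0.0051  0.0166]
green 0.055 70 med xy [-0.0067  0.0111] x rng [-0.0136  0.0086] y [-0.0067  0.016 ]
green 0.065 49 med xy [-0.0065  0.009 ] x rng [-0.0107  0.0066] y [-0.0043  0.0123]
green 0.075 58 med xy [-0.002   0.0054] x rng [-0.0094  0.0084] y [-0.0078  0.0121]
```

View pics/s8.png

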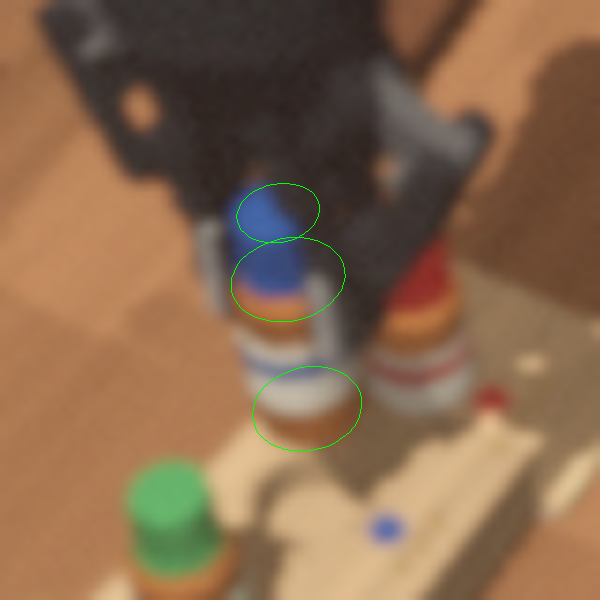

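The finger hides the right part of the cap, which explains the misread; the outlines and depth show blue upright. By depth it sits about 2 mm toward −x of the TCP, so my −x correction was the wrong way. I'll retry at TCP x ≈ 0.5955 with a light touch.

```bash
python3 -m creep '[{"fingers":0,"dx":0.004,"dy":0.01,"dz":0,"spin":0},{"fingers":0,"dx":0,"dy":0.015,"dz":0,"spin":0},{"fingers":0,"dx":0,"dy":0.008,"dz":0,"spin":0},{"fingers":0,"dx":0,"dy":0.003,"dz":0,"spin":0},{"fingers":0,"dx":0,"dy":0.003,"dz":0,"spin":0},{"fingers":0,"dx":0,"dy":0.002,"dz":0,"spin":0},{"fingers":0,"dx":0,"dy":0.002,"dz":0,"spin":0},{"fingers":0,"dx":0,"dy":0.001,"dz":0,"spin":0},{"fingers":0,"dx":0,"dy":0,"dz":0,"spin":0},{"fingers":0,"dx":0,"dy":0,"dz":0,"spin":0}]'
```

```text
clock: 17.03
ee_pos: [0.5966, 0.2336, 0.0698]
orientation: [-0.707, -0.0, -0.0, 0.707]
contact_force: [0.3, -0.0, -1.2]
finger_gap: 0.0286
```

```bash
python3 -m creep '[{"fingers":0,"dx":0,"dy":0.0015,"dz":0,"spin":0},{"fingers":0,"dx":0,"dy":0.0015,"dz":0,"spin":0},{"fingers":0,"dx":0,"dy":0.001,"dz":0,"spin":0},{"fingers":0,"dx":0,"dy":0,"dz":0,"spin":0}]'
```

```text
clock: 17.37
ee_pos: [0.5962, 0.2335, 0.0651]
orientation: [0.707, -0.0, -0.0, -0.707]
contact_force: [0.2, -1.3, -0.8]
finger_gap: 0.0288
```

It is inside the hole with no contact. Continuing down.

```bash
python3 -m creep '[{"fingers":0,"dx":0,"dy":0.003,"dz":0,"spin":0},{"fingers":0,"dx":0,"dy":0.002,"dz":0,"spin":0},{"fingers":0,"dx":0,"dy":0.002,"dz":0,"spin":0},{"fingers":0,"dx":0,"dy":0.0015,"dz":0,"spin":0},{"fingers":0,"dx":0,"dy":0.001,"dz":0,"spin":0},{"fingers":0,"dx":0,"dy":0.001,"dz":0,"spin":0},{"fingers":0,"dx":0,"dy":0,"dz":0,"spin":0}]'
```

```text
clock: 17.95
ee_pos: [0.5964, 0.2336, 0.0551]
orientation: [-0.707, -0.0, 0.0, 0.707]
contact_force: [0.4, 0.1, -1.2]
finger_gap: 0.0289
```

```bash
python3 -m creep '[{"fingers":0,"dx":0,"dy":0.001,"dz":0,"spin":0},{"fingers":0,"dx":0,"dy":0.001,"dz":0,"spin":0},{"fingers":0,"dx":0,"dy":0.0005,"dz":0,"spin":0},{"fingers":0,"dx":0,"dy":0,"dz":0,"spin":0}]'
```

```text
clock: 18.28
ee_pos: [0.5967, 0.2338, 0.0548]
orientation: [-0.707, -0.0, 0.0, 0.707]
contact_force: [-6.2, -0.4, 12.2]
finger_gap: 0.0289
```

Seated at the predicted height. Releasing, rising and moving over the stone.

```bash
python3 -m creep '[{"fingers":1,"dx":0,"dy":0,"dz":0,"spin":0},{"fingers":1,"dx":0,"dy":0,"dz":0,"spin":0},{"fingers":1,"dx":0,"dy":0,"dz":0,"spin":0},{"fingers":1,"dx":0,"dy":0,"dz":0,"spin":0},{"fingers":1,"dx":0,"dy":-0.01,"dz":0,"spin":0},{"fingers":1,"dx":0,"dy":-0.02,"dz":0,"spin":0},{"fingers":1,"dx":0,"dy":-0.03,"dz":0,"spin":0},{"fingers":1,"dx":0,"dy":-0.03,"dz":0,"spin":0},{"fingers":1,"dx":0,"dy":-0.01,"dz":0,"spin":0}]'
python3 -m creep '[{"fingers":1,"dx":-0.01,"dy":0,"dz":-0.019,"spin":0},{"fingers":1,"dx":-0.0165,"dy":0,"dz":-0.032,"spin":0},{"fingers":1,"dx":-0.0165,"dy":0,"dz":-0.032,"spin":0},{"fingers":1,"dx":-0.0165,"dy":0,"dz":-0.032,"spin":0},{"fingers":1,"dx":-0.0165,"dy":0,"dz":-0.032,"spin":0},{"fingers":1,"dx":-0.0165,"dy":0,"dz":-0.032,"spin":0},{"fingers":1,"dx":-0.0165,"dy":0,"dz":-0.032,"spin":0},{"fingers":1,"dx":-0.0165,"dy":0,"dz":-0.032,"spin":0},{"fingers":1,"dx":-0.0165,"dy":0,"dz":-0.032,"spin":0},{"fingers":1,"dx":-0.0165,"dy":0,"dz":-0.032,"spin":0},{"fingers":1,"dx":-0.005,"dy":0,"dz":0,"spin":-1.5},{"fingers":1,"dx":0,"dy":0,"dz":0,"spin":0}]'
python3 - <<'E'
from bench import r
from h import *
print(np.round(r.get_state()["ee_pos"],4))
f=r.grab_frame("top")
for n,c in(("red",(177.4,188.6)),("blue",(157,188))):
    h=cv2.cvtColor(f["frame"],cv2.COLOR_RGB2HSV).astype(int)[175:200,int(c[0])-10:int(c[0])+11]
    m=(((h[...,0]<5)|(h[...,0]>174))&(h[...,1]>150)&(h[...,2]>90)) if n=="red" else ((h[...,0]>105)&(h[...,0]<125)&(h[...,1]>140)&(h[...,2]>80))
    y,x=np.nonzero(m); m[y>18]=0
    y,x=np.nonzero(m); y,x=y[y<20],x[y<20]; print(n,len(x),plane(f,int(c[0])-10+x.mean(),175+y.mean(),.097).round(4))
    Z=f["z_map"]; U,V=int(round(int(c[0])-10+x.mean())),int(round(175+y.mean())); P=np.array([(U-f["K"][0,2])/f["K"][0,0],(V-f["K"][1,2])/f["K"][1,1],1])*Z[V,U]; print((f["R"].T@(P-f["t"])).round(4))
E
```

```text
clock: 19.03
ee_pos: [0.5991, 0.2341, 0.1585]
orientation: [-0.706, -0.003, -0.003, 0.708]
contact_force: [0.9, 0.5, 1.1]
finger_gap: 0.0853
clock: 20.03
ee_pos: [0.4319, -0.0748, 0.1524]
orientation: [-0.707, -0.008, 0.008, 0.707]
contact_force: [1.2, -0.3, -0.1]
finger_gap: 0.0854
[ 0.4319 -0.0748  0.1524]Traceback (most recent call last):
  File "<stdin>", line 8, in <module>
IndexError: boolean index did not match indexed array along axis 0; size of axis is 25 but size of corresponding boolean axis is 66
```

```bash
cat > chk.py <<'E'
from bench import r
from h import *
print(np.round(r.get_state()["ee_pos"],4))
f=r.grab_frame("top"); h=cv2.cvtColor(f["frame"],cv2.COLOR_RGB2HSV).astype(int); Z=f["z_map"]
for n,c in(("red",177),("blue",157)):
    w=h[178:196,c-10:c+11]
    m=(((w[...,0]<5)|(w[...,0]>174))&(w[...,1]>150)&(w[...,2]>90)) if n=="red" else ((w[...,0]>105)&(w[...,0]<125)&(w[...,1]>140)&(w[...,2]>80))
    y,x=np.nonzero(m); u,v=c-10+x.mean(),178+y.mean(); U,V=int(round(u)),int(round(v)); P=np.array([(U-f["K"][0,2])/f["K"][0,0],(V-f["K"][1,2])/f["K"][1,1],1])*Z[V,U]
    print(n,len(x),plane(f,u,v,.097).round(4),"depth top z",(f["R"].T@(P-f["t"])).round(4)[2])
E
python3 chk.py
python3 -m creep '[{"fingers":1,"dx":0.001,"dy":0.035,"dz":0.0015,"spin":0},{"fingers":1,"dx":0,"dy":0.035,"dz":0,"spin":0},{"fingers":1,"dx":0,"dy":0.03,"dz":0,"spin":0},{"fingers":1,"dx":0,"dy":0.025,"dz":0,"spin":0},{"fingers":1,"dx":0,"dy":0.015,"dz":0,"spin":0},{"fingers":1,"dx":0,"dy":0.004,"dz":0,"spin":0},{"fingers":1,"dx":0,"dy":0,"dz":0,"spin":0}]'
```

```text
[ 0.4326 -0.074   0.1525]
red 66 [0.5907 0.1784 0.097 ] depth top z 0.1023
blue 51 [0.5928 0.2342 0.097 ] depth top z 0.1015
clock: 20.72
ee_pos: [0.4334, -0.0708, 0.0074]
orientation: [-0.707, -0.009, 0.011, 0.707]
contact_force: [-0.9, -0.8, 0.6]
finger_gap: 0.0854
```

Both bottles are seated, with cap tops at 0.102 against 0.100 expected and xy at the holes. Now gripping the stone.

```bash
python3 -m creep '[{"fingers":0,"dx":0,"dy":0,"dz":-0.001,"spin":0},{"fingers":0,"dx":0,"dy":0,"dz":0,"spin":0},{"fingers":0,"dx":0,"dy":0,"dz":0,"spin":0},{"fingers":0,"dx":0,"dy":0,"dz":0,"spin":0},{"fingers":0,"dx":0,"dy":0,"dz":0,"spin":0},{"fingers":0,"dx":0,"dy":0,"dz":0,"spin":0},{"fingers":0,"dx":0,"dy":0,"dz":0,"spin":0},{"fingers":0,"dx":0,"dy":0,"dz":0,"spin":0},{"fingers":0,"dx":0,"dy":-0.005,"dz":0,"spin":0},{"fingers":0,"dx":0,"dy":-0.01,"dz":0,"spin":0},{"fingers":0,"dx":0,"dy":-0.015,"dz":0,"spin":0},{"fingers":0,"dx":0,"dy":0,"dz":0,"spin":0}]'
```

```text
clock: 21.72
ee_pos: [0.4359, -0.0738, 0.0413]
orientation: [0.708, 0.011, -0.008, -0.706]
contact_force: [0.0, -0.7, -0.9]
finger_gap: 0.0283
```

```bash
python3 -m creep '[{"fingers":0,"dx":0,"dy":-0.02,"dz":0,"spin":0},{"fingers":0,"dx":0,"dy":-0.025,"dz":0,"spin":0},{"fingers":0,"dx":0,"dy":-0.025,"dz":0,"spin":0},{"fingers":0,"dx":0,"dy":-0.014,"dz":0,"spin":-3},{"fingers":0,"dx":0,"dy":0,"dz":0,"spin":-6},{"fingers":0,"dx":0,"dy":0,"dz":0,"spin":-6},{"fingers":0,"dx":0,"dy":0,"dz":0,"spin":-4},{"fingers":0,"dx":0,"dy":0,"dz":0,"spin":-2.4},{"fingers":0,"dx":0,"dy":0,"dz":0,"spin":0},{"fingers":0,"dx":0,"dy":0,"dz":0,"spin":0}]'
cat > st.py <<'E'
from bench import r
from h import *
f=r.grab_frame("top"); T=r.get_state(); p=T["ee_pos"]; print(np.round(p,4),T["finger_gap"])
from scipy.spatial.transform import Rotation as Ro
M=Ro.from_quat(T["orientation"]).as_matrix(); print("toolx",M[:,0].round(3),"toolz",M[:,2].round(3))
d=np.array([.392,-.920]); tgt=np.array([.570,-.166])-.028*d; e=np.r_[tgt-p[:2],0.1255-p[2]]; print("move in tool axes",(M.T@e).round(4))
E
python3 st.py
```

```text
clock: 22.55
ee_pos: [0.4338, -0.0729, 0.1223]
orientation: [-0.693, -0.14, 0.14, 0.693]
contact_force: [0.7, 0.1, -0.3]
finger_gap: 0.028
[ 0.4338 -0.0729  0.1223] 0.028282853619390622
toolx [ 0.922  0.388 -0.   ] toolz [-0.388  0.922  0.   ]
move in tool axes [ 0.0893 -0.0032 -0.1107]
```

```bash
python3 -m creep '[{"fingers":0,"dx":0.01,"dy":0,"dz":-0.012,"spin":0},{"fingers":0,"dx":0.015,"dy":-0.003,"dz":-0.019,"spin":0},{"fingers":0,"dx":0.02,"dy":0,"dz":-0.025,"spin":0},{"fingers":0,"dx":0.02,"dy":0,"dz":-0.025,"spin":0},{"fingers":0,"dx":0.015,"dy":0,"dz":-0.019,"spin":0},{"fingers":0,"dx":0.009,"dy":0,"dz":-0.01,"spin":0},{"fingers":0,"dx":0,"dy":0,"dz":0,"spin":0},{"fingers":0,"dx":0,"dy":0,"dz":0,"spin":0},{"fingers":0,"dx":0,"dy":0,"dz":0,"spin":0}]'
python3 st.py
python3 - <<'E'
from bench import r
from h import *
from bench import r
o=[]
f=r.grab_frame("side"); np.savez("side9.npz",**f); g=r.grab_frame("top"); np.savez("top9.npz",**g)
pj=lambda f,X:(lambda p:p[:2]/p[2])(f["K"]@(f["R"]@np.array(X)+f["t"]))
F=[.570,-.166,.130]; print(pj(f,F),pj(g,F))
for a in(f,g):
    u,v=pj(a,F).round().astype(int); o.append(cv2.resize(a["frame"][v-45:v+45,u-30:u+30,::-1],(400,600),interpolation=2))
cv2.circle(o[0],(200,300),4,(0,255,0),1);cv2.circle(o[1],(200,300),4,(0,255,0),1)
cv2.imwrite("pics/f.png",np.hstack(o))
E
```

```text
clock: 23.35
ee_pos: [0.5578, -0.1391, 0.1249]
orientation: [-0.693, -0.14, 0.141, 0.693]
contact_force: [-0.5, -0.5, -0.1]
finger_gap: 0.0279
[ 0.5577 -0.139   0.125 ] 0.028139503700242086
toolx [ 0.921  0.389 -0.001] toolz [-0.389  0.921  0.001]
move in tool axes [ 0.0007 -0.0005 -0.0017]
[280.97645118 165.70932484] [312.32872427 198.40659794]
```

View pics/f.png

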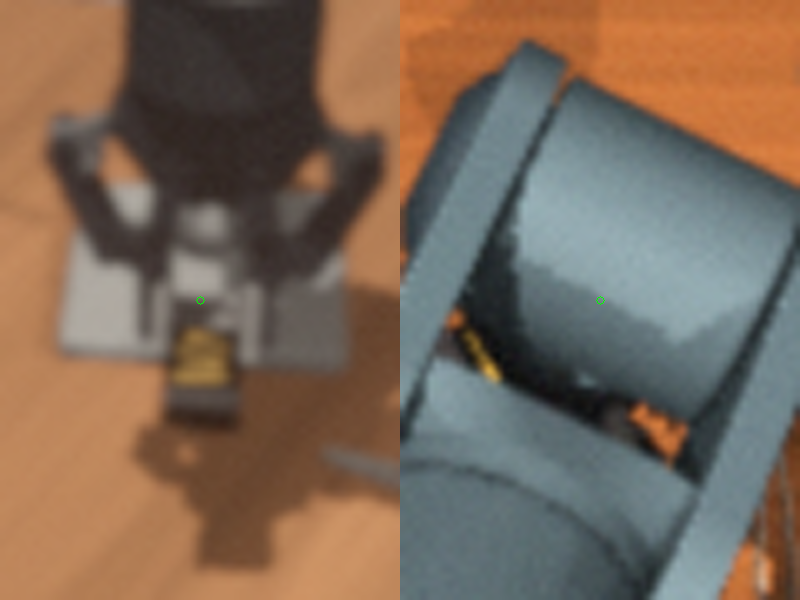

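The side view shows the stone in the jaws with its streaks up, tail toward this view and frosted end toward the camera plate; the focus mark is at the frosted end. I'll check level and tail position with depth.

Run:
```python
from h import *
f=dict(np.load("side9.npz")); Z=f["z_map"]; K=f["K"]; v,u=np.mgrid[0:384,0:512]
X=(np.stack([(u-K[0,2])/K[0,0]*Z,(v-K[1,2])/K[1,1]*Z,Z],-1)-f["t"])@f["R"]
d=np.array([.392,-.92]); n=np.array([.92,.392]); F=np.array([.570,-.166]); a=(X[...,:2]-F)@d; b=(X[...,:2]-F)@n
m=(Z>0)&(np.abs(b)<.025)&(a<-.02)&(a>-.09)&(X[...,2]>.10)&(X[...,2]<.15)
for lo in np.arange(-.085,-.02,.007):
    k=m&(a>lo)&(a<lo+.007); 
    if k.sum(): print(round(lo+.0035,4),k.sum(),"z med/max",np.median(X[k][:,2]).round(4),X[k][:,2].max().round(4),"b",np.percentile(b[k],[5,50,95]).round(4))
k=m&(np.abs(b)<.012)&(a>-.064)&(X[...,2]>.122); A=np.c_[a[k],b[k],np.ones(k.sum())]; c=np.linalg.lstsq(A,X[k][:,2],rcond=None)[0]; print("tilt deg along/across",np.degrees(c[:2]).round(1),"z at focus",c[2].round(4),k.sum())
```

```text
-0.0745 26 z med/max 0.1206 0.1297 b [-0.016  -0.0009  0.0096]
-0.0675 37 z med/max 0.1246 0.129 b [-0.0146 -0.0012  0.0124]
-0.0605 21 z med/max 0.127 0.1288 b [-0.0161 -0.0054  0.013 ]
-0.0535 18 z med/max 0.1278 0.1293 b [-0.0135  0.0002  0.0113]
-0.0465 20 z med/max 0.1279 0.1495 b [-0.0168 -0.0023  0.0138]
-0.0395 60 z med/max 0.1354 0.15 b [-0.0227  0.0035  0.0227]
-0.0325 21 z med/max 0.1273 0.148 b [-0.015  -0.0016  0.0202]
-0.0255 17 z med/max 0.1281 0.1458 b [-0.0147 -0.0012  0.0125]
-0.0185 6 z med/max 0.1273 0.1388 b [-0.0106  0.007   0.0122]
tilt deg along/across [ 0.3 -0.9] z at focus 0.1277 84
```

```bash
python3 chk.py; python3 -c "
from bench import r; s=r.get_state(); print(s['clock'],s['finger_gap'],s['contact_force'],abs(s['dq']).max() if hasattr(s['dq'],'max') else s['dq'])"
```

```text
[ 0.5579 -0.1391  0.1253]
red 63 [0.5911 0.1786 0.097 ] depth top z 0.101
blue 54 [0.5925 0.2337 0.097 ] depth top z 0.0978
23.55 0.028495334043666373 [-0.12351386  0.0168317  -1.02708371] 0.0070183695425653425
```

The stone is level within 1° and about 4 mm short and 2 mm low. One small trim, let it settle, then hand in.

```bash
python3 -m creep '[{"fingers":0,"dx":0.001,"dy":-0.001,"dz":-0.002,"spin":0},{"fingers":0,"dx":0,"dy":-0.001,"dz":-0.002,"spin":0},{"fingers":0,"dx":0,"dy":0,"dz":0,"spin":0},{"fingers":0,"dx":0,"dy":0,"dz":0,"spin":0},{"fingers":0,"dx":0,"dy":0,"dz":0,"spin":0},{"fingers":0,"dx":0,"dy":0,"dz":0,"spin":0},{"fingers":0,"dx":0,"dy":0,"dz":0,"spin":0},{"fingers":0,"dx":0,"dy":0,"dz":0,"spin":0}]' && python3 -c "
from bench import r; print(r.job_done())"
```

```text
clock: 24.22
ee_pos: [0.5611, -0.1429, 0.1274]
orientation: [-0.693, -0.14, 0.14, 0.693]
contact_force: [-0.7, -0.8, -1.0]
finger_gap: 0.0283
the job is handed in; nothing more can be done
None
```

The job is handed in at 24.2 s: red is in hole 4, then blue in hole 3, and the stone is held level at the camera's focus. No verdict was reported.

**Bottles**
- Red went straight into hole 4.
- Blue first caught on the rim of hole 3, with about 24 N at most. I misread a half-hidden cap as a tilt and shifted the wrong way. I set it down on the bench, gripped it again and moved about 4 mm in +x; it then went in freely.
- In the last check, before the final small move, the cap tops were at 0.101 m (red) and 0.098 m (blue) against 0.100 expected. Both caps were within about 2 mm of their holes.

**Stone**
- It is held streaks up, with the frosted end toward the camera stand. Depth showed it level to about 1°, with its heading about 1° off at most by the tool pose.
- That check put the patch about 2 mm low and 4 mm short of the focus. I trimmed it by those amounts; after the trim I checked only the arm pose (0.561, −0.143, 0.127), not a new picture.
- The frosted patch was hidden behind the gripper, so its position comes from the stone's tail and the grip, not seen directly.

**Disagreements**
- The grip read 28 mm on the 32 mm stone and 29 mm on the 31 mm bottles. I took this as sensor or pad bias.
- I did not measure the bystanders again at the end.

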